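# Complete the rosette of biscuit stamps in the round tin

## Task

The set of round biscuit stamps is packed in the red round tin, six around one, and two are still missing from the ring. Put the two loose round stamps into the two gaps, one in each, handles up and lying flat on the bottom of the tin beside the others. Leave the square stamp alone; it does not belong in this tin.

Things in the scene. Friction and masses are not known exactly. Their poses are not given: they have to be found in the camera images.
- tin: open red round tin, fixed; inner radius 94 mm, bottom 3 mm thick, rim 32 mm high. Origin: centre of its underside, z up. Five loose stamps like the other two stand in it: one central, four in a ring of radius 63 mm at 60, 120, 240, 300 deg from its x axis. The gaps are centred 63 mm out along its +x and -x (7 mm to spare to each stamp, 3 to the wall); fingers closing along its y clear the handles.
- stamp_a: loose round biscuit stamp standing on the worktop: a blue disc 56 mm across and 12 mm thick (lower edge bevelled 4.5 mm), with a dark wooden upright handle in its middle, 23 mm thick (narrower waist 26 mm up) and straight from 42 to 60 mm up; the rounded top is 66 mm up. About 70 g. Origin at the centre of its underside, z up along the handle; round, so its yaw does not matter.
- stamp_b: loose round biscuit stamp standing on the worktop: a blue disc 56 mm across and 12 mm thick (lower edge bevelled 4.5 mm), with a dark wooden upright handle in its middle, 23 mm thick (narrower waist 26 mm up) and straight from 42 to 60 mm up; the rounded top is 66 mm up. About 70 g. Origin at the centre of its underside, z up along the handle; round, so its yaw does not matter.
- stamp_square: square biscuit stamp standing on the worktop, the one to leave alone: blue plate 56 x 56 mm, 12 mm thick, with a dark wooden upright handle in its middle, 23 mm thick (narrower waist 26 mm up) and straight from 42 to 60 mm up; the rounded top is 66 mm up. Origin at the centre of its underside, z up.
Things that resemble listed ones, but are neither listed nor needed, are in the scene too. What is shaped like the stamp_a but turquoise is not meant.

How it is judged (in metres and radians):
At the end, for the whole second after the job is handed in: One loose round stamp is in each of the tin's two gaps, its centre within 20 mm of the gap's centre along both of the tin's axes, standing on the bottom (underside no more than 4 mm above it), upright within about 7 degrees, at rest and released (z of each of stamp_a, stamp_b in the frame of tin below 0.007 m and angle between each of stamp_a, stamp_b's own z axis and vertical below 0.12 rad and linear speed of each of stamp_a, stamp_b below 0.02 m/s and contact force between each of stamp_a, stamp_b and the fingers below 0.1 N and ((x of stamp_a in the frame of tin between 0.043 and 0.083 m and y of stamp_a in the frame of tin between -0.02 and 0.02 m and x of stamp_b in the frame of tin between -0.083 and -0.043 m and y of stamp_b in the frame of tin between -0.02 and 0.02 m) or (x of stamp_a in the frame of tin between -0.083 and -0.043 m and y of stamp_a in the frame of tin between -0.02 and 0.02 m and x of stamp_b in the frame of tin between 0.043 and 0.083 m and y of stamp_b in the frame of tin between -0.02 and 0.02 m))); the robot touches nothing.
It fails at once if the square stamp is moved more than 30 mm (distance of stamp_square from where it was at the start of the episode above 0.03 m).
It also fails if it takes over 58 s, if anything falls off the work surface, if the arm or the gripper's body presses on something with over 40 N, if the wrist force passes 120 N, or if a joint passes its speed limit or range.

## Robot

A 6-joint arm with a two-finger parallel gripper is mounted at the origin on a cart in front of the work surface, level with it; the furniture and walls round the work are solid. World frame = base frame: x ahead of the robot, y to its left, z up, the work surface at z = 0. Lengths are in m, angles in degrees, forces in N, time in s.
With the tool pointing down it reaches from about 0.375 to 0.9 m from the base axis. Payload 3.1 kg.
Tool frame: the origin (TCP) lies on the centre line of the jaws, within the pads' length; the fingertips stand 14 mm ahead of it and the grasp point (between the pads) lies 5 mm behind it (bot.tips_ahead is the distance from the TCP to the fingertips, in m); z points along the fingers, y is the line along which they close (so a half turn about z gives the same grasp; the last joint's range is limited). The gripper opens to 87 mm and grips with 3 to 60 N. Pads are 19 mm wide; open, the fingers measure 117 mm over their backs; the gripper's body (75 mm by 190 mm) begins 51 mm behind the grasp point.
Start: joints at [59.903, 30.224, 82.088, -0, 67.689, -10.227], TCP at [0.212, 0.588, 0.237] pointing down, gripper open.
Joint ranges: [-176.69, 176.69], [-43.24, 126.21], [12.49, 139.97], [-82, 262], [0, 151.66], [-163.58, 163.58]. Speed limits (degrees/s): [159.86, 159.86, 180, 180, 180, 180].

## Interface

Orientations are given as a 3x3 rotation matrix whose columns are the frame's x, y, z axes.
In Python, from rig import bot gives the robot as it stands.
- The arm moves only by the tool play_rows, never from a script. Its argument "moves" is a list that holds one entry, the list of rows, each a list of 6 numbers: the shift along the tool's x, y, z in mm, then the turn, a rotation vector about the tool's x, y, z in rad. A call has 1 to 5 rows; each row shifts and turns the commanded pose from where the row before left it, along the tool's axes as they then stand; what a row does not reach is not made up. A row lasts 1/10 s, in which the tool goes at most 50 mm and 8.59 degrees, less where a joint would pass 70% of its speed; a pose out of reach is approached as far as the arm can. A call with a gripper value outside its range is refused whole. "fingers" is the opening, from -1 (shut) to 1 (fully open), set as the call begins (left out, the last holds). The fingers move at their own pace and stop on an object; the grip force is fixed at half the most. Time passes only in rows, so rows that do not move let the fingers close. It gives the time, the measured TCP pose, the force, the opening and the grip force at its end, in the units of the state.
- bot.read_state(): the state, without advancing time (a new reading comes with each control period).
- bot.capture(name): name is "scene" or "top" or "wrist"; returns a dict with "image" (420x560x3 uint8, blue, green, red), "fx", "fy", "cx", "cy" (pixels), "distortion" ([k1, k2, p1, p2, k3] as OpenCV has them; the pictures are not rectified), "R" (3x3) and "t" (3): a world point X has camera coordinates R X + t. Camera axes: x right, y down, z forward; pixel columns grow to the right and rows downward; lengths in m; the calibration is good to about 2 mm. A picture is of the moment at which its call begins. There is no depth.
- bot.hand_in(): hands the job in; it is judged then, once.
Trained networks look in a picture, given as the dict that the camera call returned (one of the last four; its "shot" number tells which), for a name from the list of things; names that differ only in an ending like _2 or _b are one class to them, and where a whole thing is asked for, a point or a joint stands for the part that bears it (a point fixed in the world has none). Each returns a list of dicts, best first, with "confidence" (0 to 1); they miss things now and then, are a little off and sometimes report something else, mostly with a low value. They report only what shows in the picture. A call takes as long as a camera call. They do not tell look-alikes from the thing itself.
- bot.search_frame(picture, query): "centre" ([column, row] in pixels, amid what is visible of it).
- bot.silhouettes(picture, query): "pixels" (420x560 bool, what is visible of it) and "centre" ([column, row] in pixels, amid what is visible of it).
- bot.pinpoint(picture, query): "centre" ([column, row] in pixels: a listed point, or the origin of a listed thing).
The state is a dict: "time_s": time; "joint_positions": joint angles; "qvel": joint speeds; "tau": joint torques, N m; "position": TCP position; "tcp_rot": TCP orientation; "force": force on the tool from outside, world axes, zero at the start; "moment": the same for the moment, N m; "opening": opening from 0.0 (shut) to 1.0 (fully open); "grasp_force": force on a finger pad.
Only numpy, scipy, OpenCV 4.12 (cv2) and the standard library are available. Lean on these libraries where they do the work, as an engineer would, in place of code of your own. Each camera call takes 0.05 s, during which the arm holds its last target. There are 200 camera calls.

## Working session

There is one attempt and no reset: what is moved stays moved. The work goes in short steps, Python scripts to look and compute and a tool call to move; the robot and the scene stay as the last step left them, time stands still between calls to the robot, and variables do not carry over. Pictures are saved under pics/ and viewed, at most 10 in all, crops included, and the job is handed in when it is done.

Besides the shell and the picture viewer there is one more tool, called after "Emit:" by a JSON object that holds its "op" and its "data", one argument or row to a line. play_rows: Moves the arm, as the interface text tells. Its arguments: {"type":"object","properties":{"moves":{"type":"array","items":{"type":"array","items":{"type":"array","items":{"type":"number"}}}},"fingers":{"type":"number"}},"required":["moves"]}

```bash
mkdir -p pics; cat > h.py <<'E'
import numpy as np,cv2
from rig import bot
def ray(p,px):
    K=np.array([[p['fx'],0,p['cx']],[0,p['fy'],p['cy']],[0,0,1]],float)
    u=cv2.undistortPoints(np.array([[px]],float),K,np.array(p['distortion'],float))[0,0]
    R=np.array(p['R']);t=np.array(p['t']);return -R.T@t,R.T@np.array([u[0],u[1],1])
def onz(p,px,z):
    c,d=ray(p,px);return c+d*(z-c[2])/d[2]
def proj(p,X):
    K=np.array([[p['fx'],0,p['cx']],[0,p['fy'],p['cy']],[0,0,1]],float)
    return cv2.projectPoints(np.array(X,float).reshape(-1,1,3),cv2.Rodrigues(np.array(p['R']))[0],np.array(p['t'],float),K,np.array(p['distortion'],float))[0].reshape(-1,2)
def tri(a,b):
    A=np.zeros((3,3));B=np.zeros(3)
    for c,d in(a,b):
        d=d/np.linalg.norm(d);M=np.eye(3)-np.outer(d,d);A+=M;B+=M@c
    X=np.linalg.solve(A,B);c,d=a;d=d/np.linalg.norm(d);return X,np.linalg.norm((np.eye(3)-np.outer(d,d))@(X-c))
E
python3 - <<'E'
from h import *
np.set_printoptions(precision=3,suppress=True)
P={}
for n in("scene","top"):
    p=bot.capture(n);P[n]=p;cv2.imwrite(f'pics/{n}0.png',p['image'])
    print(n,'cam',ray(p,(280,210))[0])
    for q in("stamp_a","stamp_square","tin"):
        for r in bot.pinpoint(p,q): print(q,np.round(r['centre'],1),round(r['confidence'],2),onz(p,r['centre'],0))
cv2.imwrite('pics/both.png',cv2.resize(np.vstack([P['scene']['image'],P['top']['image']]),(400,600)))
print(bot.read_state())
E
```

```text
scene cam [ 0.871 -0.269  0.814]
stamp_a [259.4 198. ] 0.87 [0.449 0.068 0.   ]
stamp_a [379.5 164.3] 0.85 [0.566 0.315 0.   ]
stamp_a [298.5 179.9] 0.79 [0.473 0.158 0.   ]
stamp_a [347.5 190.5] 0.65 [0.563 0.213 0.   ]
stamp_square [354.4 130.7] 0.91 [0.464 0.348 0.   ]
tin [202.7 314.2] 0.9 [ 0.562 -0.175  0.   ]
top cam [0.43  0.075 0.875]
stamp_a [158.1 190.9] 0.96 [0.569 0.315 0.   ]
stamp_a [270.  248.7] 0.92 [0.444 0.073 0.   ]
stamp_a [227.5 236.6] 0.8 [0.47  0.164 0.   ]
stamp_square [141.  237.6] 0.71 [0.468 0.349 0.   ]
{'time_s': 0.4, 'joint_positions': array([ 59.904,  30.231,  82.097,   0.001,  67.691, -10.227]), 'qvel': array([-0.147, -0.17 , -0.045, -0.208, -0.018, -0.017]), 'tau': array([  0.   , -43.951, -17.666,   0.063,   0.053,  -0.   ]), 'position': array([0.212, 0.588, 0.236]), 'tcp_rot': array([[-0.94,  0.34, -0.  ],
       [ 0.34,  0.94, -0.  ],
       [ 0.  , -0.  , -1.  ]]), 'force': array([ 0.431,  0.574, -0.383]), 'moment': array([ 0.011, -0.008,  0.003]), 'grasp_force': 0.0, 'opening': 0.9961506870617711}
```

View pics/scene0.png

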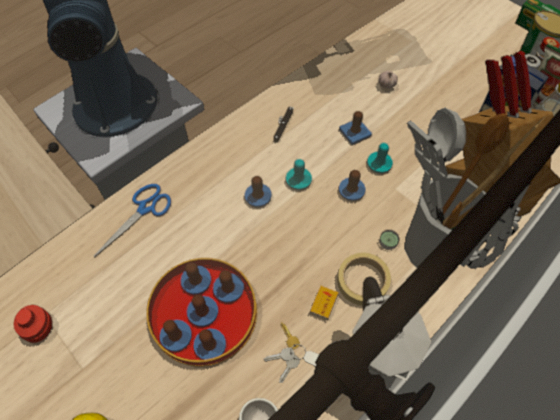

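View pics/top0.png

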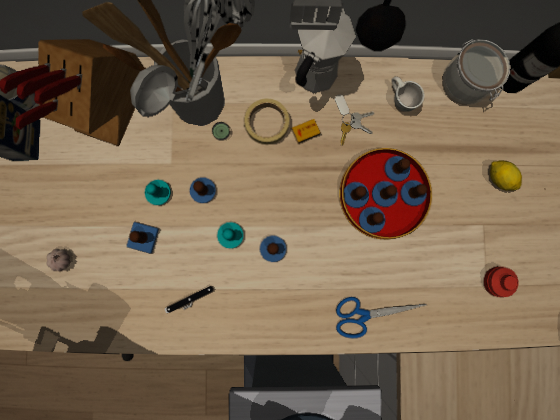

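The loose blue round stamps are at top-view (273,248) and (203,190). The turquoise look-alikes are at (158,191) and (230,235), and the square stamp is at (142,237). The tin is centred near (386,193), with its gaps at the upper left and lower right. In the scene view the loose stamps are at (259,190) and (351,187).

```bash
cat >> h.py <<'E'
def rimfit(p,z,near,rad=.13):
    """red rim/inside blob near world pt -> convex hull -> circle on plane z"""
    im=p['image'];hsv=cv2.cvtColor(im,cv2.COLOR_BGR2HSV)
    m=(((hsv[...,0]<8)|(hsv[...,0]>172))&(hsv[...,1]>150)&(hsv[...,2]>60)).astype(np.uint8)
    a=np.linspace(0,2*np.pi,60)
    roi=np.zeros_like(m);cv2.fillPoly(roi,[proj(p,np.c_[near[0]+rad*np.cos(a),near[1]+rad*np.sin(a),0*a+z]).astype(np.int32)],1)
    m&=roi
    ys,xs=np.nonzero(m);h=cv2.convexHull(np.c_[xs,ys].astype(np.int32))[:,0]
    # densify hull
    W=np.array([onz(p,q,z)[:2] for q in h.astype(float)])
    from scipy.optimize import least_squares
    f=lambda v:np.hypot(W[:,0]-v[0],W[:,1]-v[1])-v[2]
    r=least_squares(f,[*near[:2],.095],loss='soft_l1',f_scale=.001)
    return r.x,np.std(f(r.x))
def handles(p,near,rad=.12,z=.045):
    im=p['image'].astype(int);hsv=cv2.cvtColor(p['image'],cv2.COLOR_BGR2HSV)
    m=((im.max(2)<95)&(im[...,2]>=im[...,0])&~((hsv[...,1]>200))).astype(np.uint8)
    n,l,s,c=cv2.connectedComponentsWithStats(m)
    out=[]
    for i in range(1,n):
        if s[i,4]>25:
            X=onz(p,c[i],z)
            if np.hypot(*(X[:2]-near[:2]))<rad: out.append((*np.round(c[i],1),s[i,4],*np.round(X[:2],4)))
    return out
E
python3 - <<'E'
from h import *
np.set_printoptions(precision=4,suppress=True)
S=bot.capture("scene");T=bot.capture("top")
for p,n in((S,'S'),(T,'T')):
    print(n,rimfit(p,.032,(.562,-.175)))
    for h in handles(p,(.562,-.175)):print(h)
    print([ (np.round(r['centre'],1),round(r['confidence'],2),r['pixels'].sum()) for r in bot.silhouettes(p,"stamp_a")])
R={}
for p in(S,T):
    R[id(p)]={k:min(bot.pinpoint(p,'stamp_a'),key=lambda r:np.hypot(*(onz(p,r['centre'],0)[:2]-x)))['centre'] for k,x in(('a',(.447,.07)),('b',(.563,.213)))}
for k in'ab':
    a,b=R[id(S)][k],R[id(T)][k];print(k,tri(ray(S,a),ray(T,b)),onz(S,a,0),onz(T,b,0))
w=bot.pinpoint(T,'tin');print(w)
def mm(a):print(a)
# triangulated handle heights: silhouettes of dark parts of loose ones
for x in((.447,.07),(.563,.213)):
    for p in(S,T):print(handles(p,x,.05))
t=T['image'][130:260,320:460];s=S['image'][240:370,130:270]
cv2.imwrite('pics/tin.png',cv2.resize(np.hstack([t,s]),None,fx=2.8,fy=2.8,interpolation=cv2.INTER_CUBIC))
E
```

```text
S (array([ 0.5677, -0.1761,  0.0929]), np.float64(0.002030498462292197))
(np.float64(198.9), np.float64(277.3), np.int32(1156), np.float64(0.5214), np.float64(-0.1417))
(np.float64(199.3), np.float64(303.8), np.int32(294), np.float64(0.5605), np.float64(-0.1727))
(np.float64(226.5), np.float64(300.4), np.int32(40), np.float64(0.5883), np.float64(-0.1344))
(np.float64(202.1), np.float64(323.8), np.int32(40), np.float64(0.5916), np.float64(-0.192))
(np.float64(172.2), np.float64(330.7), np.int32(258), np.float64(0.5662), np.float64(-0.2367))
(np.float64(207.1), np.float64(339.9), np.int32(252), np.float64(0.619), np.float64(-0.2037))
(np.float64(214.9), np.float64(357.9), np.int32(321), np.float64(0.6509), np.float64(-0.2139))
[(array([380.3, 160.8]), 0.95, np.int64(521)), (array([298.9, 176.1]), 0.81, np.int64(506))]
T (array([ 0.5573, -0.167 ,  0.0894]), np.float64(0.0017360736433273771))
(np.float64(401.6), np.float64(165.0), np.int32(146), np.float64(0.6158), np.float64(-0.2017))
(np.float64(418.4), np.float64(190.4), np.int32(123), np.float64(0.5621), np.float64(-0.2353))
(np.floa
[... 568 characters left out ...]
735 0.    ]
b (array([ 0.5682,  0.2233, -0.0121]), np.float64(0.00748397212769407)) [0.5689 0.2094 0.    ] [0.571  0.2272 0.    ]
[{'centre': [268.1, 247.3], 'confidence': 0.67}, {'centre': [384.2, 195.8], 'confidence': 0.59}]
[(np.float64(257.1), np.float64(188.8), np.int32(195), np.float64(0.4528), np.float64(0.0607)), (np.float64(256.1), np.float64(205.5), np.int32(26), np.float64(0.4805), np.float64(0.033))]
[(np.float64(272.5), np.float64(248.1), np.int32(93), np.float64(0.4447), np.float64(0.0685))]
[(np.float64(353.0), np.float64(181.6), np.int32(208), np.float64(0.5733), np.float64(0.21))]
[(np.float64(199.6), np.float64(187.2), np.int32(113), np.float64(0.5689), np.float64(0.2172))]
```

View pics/tin.png

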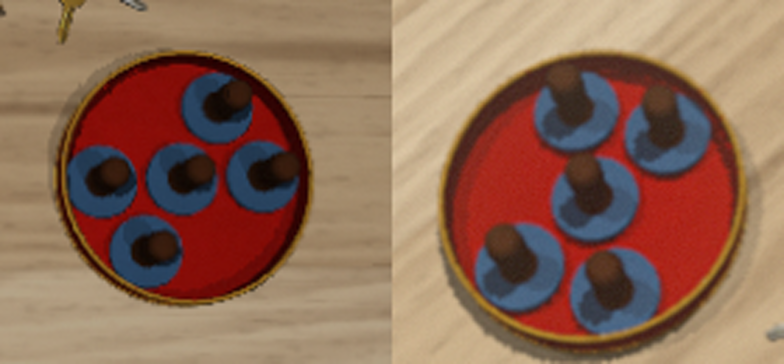

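```bash
cat >> h.py <<'E'
from scipy.spatial.transform import Rotation as Ro
def plan(pos,yaw=None,n=None,v=45):
    """rows from present pose to TCP pos, tool y at world angle yaw (deg), pointing down"""
    s=bot.read_state();R=np.array(s['tcp_rot']);p=np.array(s['position']);d=np.array(pos)-p
    G=R
    if yaw is not None:
        a=np.radians(yaw);y=np.array([np.cos(a),np.sin(a),0]);z=np.array([0,0,-1.]);G=np.c_[np.cross(y,z),y,z]
    w=Ro.from_matrix(R.T@G).as_rotvec()
    n=n or max(1,int(np.ceil(max(np.linalg.norm(d)*1000/v,np.linalg.norm(w)/.14))))
    print(n,'rows; t',s['time_s'],'pos',p.round(4))
    for i in range(n):
        print([*(float(x) for x in np.round(R.T@d*1000/n,1)),*(float(x) for x in np.round(w/n,4))]);R=R@Ro.from_rotvec(w/n).as_matrix()
E
python3 -c "
from h import *
plan((.445,.07,.2),-58.2)"
```

```text
16 rows; t 0.85 pos [0.2124 0.5878 0.2366]
[-24.7, -25.5, 2.3, 0.0, -0.0, 0.14]
[-28.0, -21.8, 2.3, 0.0, -0.0, 0.14]
[-30.8, -17.7, 2.3, 0.0, -0.0, 0.14]
[-32.9, -13.2, 2.3, 0.0, -0.0, 0.14]
[-34.4, -8.5, 2.3, 0.0, -0.0, 0.14]
[-35.3, -3.6, 2.3, 0.0, -0.0, 0.14]
[-35.5, 1.4, 2.3, 0.0, -0.0, 0.14]
[-34.9, 6.3, 2.3, 0.0, -0.0, 0.14]
[-33.7, 11.1, 2.3, 0.0, -0.0, 0.14]
[-31.8, 15.7, 2.3, 0.0, -0.0, 0.14]
[-29.3, 20.0, 2.3, 0.0, -0.0, 0.14]
[-26.2, 23.9, 2.3, 0.0, -0.0, 0.14]
[-22.7, 27.3, 2.3, 0.0, -0.0, 0.14]
[-18.6, 30.2, 2.3, 0.0, -0.0, 0.14]
[-14.2, 32.5, 2.3, 0.0, -0.0, 0.14]
[-9.6, 34.2, 2.3, 0.0, -0.0, 0.14]
```

Emit:
{"op": "play_rows", "data": {
  "moves": [
    [[-25, -25, 2, 0, 0, 0.14], [-28, -22, 2, 0, 0, 0.14], [-31, -18, 2, 0, 0, 0.14], [-33, -13, 2, 0, 0, 0.14], [-34, -8, 2, 0, 0, 0.14]]
  ],
  "fingers": 1
}}

```text
time_s: 1.35
position: [0.2862, 0.4253, 0.2267]
tcp_rot: [[-0.496, 0.868, 0.0], [0.868, 0.496, 0.0], [0.0, 0.0, -1.0]]
force: [0.3, 0.7, 0.1]
opening: 0.994
grasp_force: 0.0
```

Emit:
{"op": "play_rows", "data": {
  "moves": [
    [[-35, -4, 2, 0, 0, 0.14], [-36, 1, 2, 0, 0, 0.14], [-35, 6, 2, 0, 0, 0.14], [-34, 11, 2, 0, 0, 0.14], [-32, 16, 2, 0, 0, 0.14]]
  ]
}}

```text
time_s: 1.85
position: [0.3584, 0.2622, 0.2168]
tcp_rot: [[0.181, 0.984, 0.001], [0.984, -0.181, 0.0], [0.0, 0.001, -1.0]]
force: [0.3, 0.4, -0.5]
opening: 1.002
grasp_force: 0.0
```

Emit:
{"op": "play_rows", "data": {
  "moves": [
    [[-29, 20, 2, 0, 0, 0.14], [-26, 24, 2, 0, 0, 0.14], [-23, 27, 2, 0, 0, 0.14], [-19, 30, 2, 0, 0, 0.14], [-14, 33, 2, 0, 0, 0.14]]
  ]
}}

```text
time_s: 2.35
position: [0.4311, 0.1002, 0.2068]
tcp_rot: [[0.772, 0.636, 0.001], [0.636, -0.772, 0.0], [0.001, 0.0, -1.0]]
force: [0.1, 0.4, -0.5]
opening: 1.001
grasp_force: 0.0
```

Emit:
{"op": "play_rows", "data": {
  "moves": [
    [[-10, 34, 2, 0, 0, 0.14], [0, 0, 0, 0, 0, 0], [0, 0, 0, 0, 0, 0]]
  ]
}}

```text
time_s: 2.65
position: [0.4448, 0.0685, 0.2046]
tcp_rot: [[0.851, 0.526, -0.0], [0.526, -0.851, 0.0], [-0.0, -0.0, -1.0]]
force: [0.2, 0.0, -0.0]
opening: 0.999
grasp_force: 0.0
```

```bash
python3 - <<'E'
from h import *
np.set_printoptions(precision=4,suppress=True)
p=bot.capture('wrist');cv2.imwrite('pics/w1.png',p['image'])
s=bot.read_state();print(s['position'],s['tcp_rot'],s['joint_positions'])
print('cam',ray(p,(280,210)))
for r in bot.pinpoint(p,'stamp_a'):print(np.round(r['centre'],1),r['confidence'],onz(p,r['centre'],0))
E
```

```text
[0.4441 0.0693 0.2045] [[ 0.8498  0.5271 -0.0008]
 [ 0.5271 -0.8498  0.0004]
 [-0.0005 -0.0008 -1.    ]] [ -5.4459  19.7146 108.4496   0.0248  51.8857  52.7302]
cam (array([0.5099, 0.1086, 0.3538]), array([-0.2331, -0.1553, -0.96  ]))
[220.3  11.3] 0.86 [0.572 0.215 0.   ]
[218.4 123.9] 0.77 [0.4722 0.161  0.    ]
[277.3 186.8] 0.73 [0.4461 0.0687 0.    ]
```

View pics/w1.png

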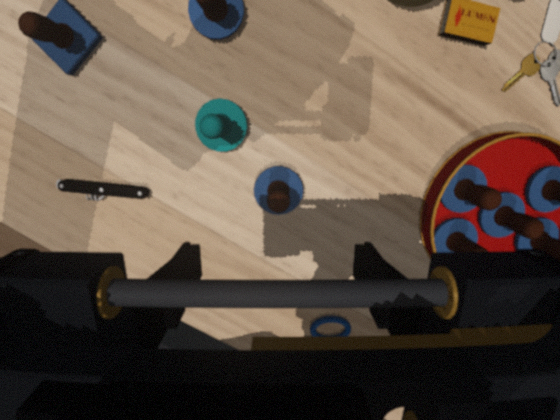

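The wrist view shows the loose stamp at (279,190), turquoise at (221,125), the second loose stamp at (217,12) and the tin at the right. Next I fit the discs in all views.

```bash
cat >> h.py <<'E'
from scipy.optimize import least_squares
def disc(p,near,z=.012,r=.028,zs=(0.,.006,.012)):
    """blue disc top circle, fixed radius; hull of blue mask within 45mm"""
    hsv=cv2.cvtColor(p['image'],cv2.COLOR_BGR2HSV)
    m=((hsv[...,0]>98)&(hsv[...,0]<125)&(hsv[...,1]>90)&(hsv[...,2]>40)).astype(np.uint8)
    a=np.linspace(0,2*np.pi,60);roi=np.zeros_like(m)
    cv2.fillPoly(roi,[proj(p,np.c_[near[0]+.042*np.cos(a),near[1]+.042*np.sin(a),0*a+z]).round().astype(np.int32)],1)
    m&=roi;cs,_=cv2.findContours(m,cv2.RETR_EXTERNAL,cv2.CHAIN_APPROX_NONE)
    c=max(cs,key=cv2.contourArea)
    h=cv2.convexHull(c)[:,0].astype(float)
    W=np.array([onz(p,q,z)[:2] for q in h])
    f=lambda v:np.hypot(W[:,0]-v[0],W[:,1]-v[1])-v[2]
    s=least_squares(f,[*near[:2],r],loss='soft_l1',f_scale=.0007)
    return s.x,int(m.sum())
def dpx(p,near,z=.012):
    x,n=disc(p,near,z);return proj(p,[x[0],x[1],z])[0],x
E
python3 - <<'E'
from h import *
np.set_printoptions(precision=4,suppress=True)
P={n:bot.capture(n) for n in('wrist','scene','top')}
for k,x in(('a',(.446,.069)),('b',(.568,.215))):
    q={}
    for n,p in P.items():
        try:px,v=dpx(p,x);q[n]=ray(p,px);print(k,n,v)
        except Exception as e:print(n,e)
    for u,w in(('wrist','scene'),('scene','top'),('wrist','top')):
        if u in q and w in q:print('  tri',u,w,tri(q[u],q[w]))
# tin ring stamps
c=np.array([.5607,-.1723]);q=np.radians(31.8)
for ang in(None,60,120,240,300):
    x=c+(0 if ang is None else .063*np.array([np.cos(q+np.radians(ang)),np.sin(q+np.radians(ang))]))
    for n in('scene','top','wrist'):
        try:print(ang,n,x,disc(P[n],x,.015))
        except Exception as e:print(n,e)
E
```

```text
a wrist [0.4456 0.0672 0.0263]
a scene [0.4472 0.0667 0.024 ]
top max() iterable argument is empty
  tri wrist scene (array([0.4457, 0.0673, 0.0101]), np.float64(0.0005326237307358961))
b wrist [0.5691 0.2161 0.0268]
b scene [0.5719 0.2169 0.0231]
b top [0.5686 0.217  0.0266]
  tri wrist scene (array([0.5702, 0.2181, 0.0084]), np.float64(0.0009394812115279282))
  tri scene top (array([0.5699, 0.2184, 0.008 ]), np.float64(0.0009921701714807976))
  tri wrist top (array([0.5698, 0.2179, 0.0062]), np.float64(0.00032571462079052175))
None scene [ 0.5607 -0.1723] (array([ 0.5622, -0.1736,  0.0262]), 430)
None top [ 0.5607 -0.1723] (array([ 0.5596, -0.1713,  0.0265]), 432)
None wrist [ 0.5607 -0.1723] (array([ 0.5586, -0.1724,  0.0259]), 997)
60 scene [ 0.5587 -0.1093] (array([ 0.5601, -0.1108,  0.0257]), 348)
60 top [ 0.5587 -0.1093] (array([ 0.5579, -0.1093,  0.0265]), 371)
60 wrist [ 0.5587 -0.1093] (array([ 0.5585, -0.1111,  0.026 ]), 933)
120 scene [ 0.5052 -0.1425] (array([ 0.5058, -0.1439,  0.0265]), 325)
120 top [ 0.5052 -0.1425] (array([ 0.5044, -0.142 ,  0.0265]), 384)
120 wrist [ 0.5052 -0.1425] (array([ 0.5075, -0.1416,  0.0252]), 927)
240 scene [ 0.5627 -0.2353] (array([ 0.5644, -0.2365,  0.0261]), 402)
240 top [ 0.5627 -0.2353] (array([ 0.5616, -0.2341,  0.0267]), 339)
240 wrist [ 0.5627 -0.2353] (array([ 0.5606, -0.2338,  0.0278]), 482)
300 scene [ 0.6162 -0.2021] (array([ 0.6172, -0.2023,  0.0254]), 409)
300 top [ 0.6162 -0.2021] (array([ 0.6153, -0.2015,  0.0269]), 349)
300 wrist [ 0.6162 -0.2021] (array([ 0.6155, -0.2011,  0.0273]), 968)
```

```bash
python3 -c "
from h import *
plan((.446,.067,.047),-58.2,5)"
```

```text
5 rows; t 2.9 pos [0.444  0.0701 0.2046]
[0.0, 0.7, 31.5, -0.0001, 0.0, 0.0004]
[0.0, 0.7, 31.5, -0.0001, 0.0, 0.0004]
[0.0, 0.7, 31.5, -0.0001, 0.0, 0.0004]
[0.0, 0.7, 31.5, -0.0001, 0.0, 0.0004]
[0.0, 0.7, 31.5, -0.0001, 0.0, 0.0004]
```

Emit:
{"op": "play_rows", "data": {
  "moves": [
    [[0, 1, 35, 0, 0, 0], [0, 1, 35, 0, 0, 0], [0, 1, 35, 0, 0, 0], [0, 0, 30, 0, 0, 0], [0, 0, 22, 0, 0, 0]]
  ]
}}

```text
time_s: 3.4
position: [0.4454, 0.0674, 0.046]
tcp_rot: [[0.849, 0.528, -0.002], [0.528, -0.849, 0.0], [-0.001, -0.001, -1.0]]
force: [-1.5, 0.5, -0.5]
opening: 1.003
grasp_force: 0.0
```

Emit:
{"op": "play_rows", "data": {
  "moves": [
    [[0, 0, 0, 0, 0, 0], [0, 0, 0, 0, 0, 0], [0, 0, 0, 0, 0, 0], [0, 0, 0, 0, 0, 0], [0, 0, 0, 0, 0, 0]]
  ],
  "fingers": -1
}}

```text
time_s: 3.9
position: [0.4469, 0.0665, 0.0486]
tcp_rot: [[0.85, 0.527, 0.002], [0.527, -0.85, -0.0], [0.002, 0.001, -1.0]]
force: [-0.7, 0.2, 1.1]
opening: 0.635
grasp_force: 0.0
```

Emit:
{"op": "play_rows", "data": {
  "moves": [
    [[0, 0, 0, 0, 0, 0], [0, 0, -20, 0, 0, 0], [0, 0, -30, 0, 0, 0], [0, 0, -30, 0, 0, 0], [0, 0, -20, 0, 0, 0]]
  ]
}}

```text
time_s: 4.4
position: [0.4466, 0.0665, 0.1495]
tcp_rot: [[0.85, 0.527, 0.002], [0.527, -0.85, -0.0], [0.002, 0.001, -1.0]]
force: [0.5, -1.3, -0.3]
opening: 0.174
grasp_force: 0.0
```

```bash
python3 -c "
from h import *
p=bot.capture('wrist');cv2.imwrite('pics/w2.png',p['image'])
s=bot.read_state();print(s['opening'],s['grasp_force'])
c=np.array([.5605,-.1724]);a=np.radians(31.8);g=.063*np.array([np.cos(a),np.sin(a)])
print(c+g,c-g)
plan((*(c-g),.155),-58.2)"
```

```text
0.12651359487952937 0.0
[ 0.61404324 -0.13920178] [ 0.50695676 -0.20559822]
7 rows; t 4.45 pos [0.4482 0.0664 0.1517]
[-13.3, 37.5, -0.4, 0.0006, -0.0008, -0.0]
[-13.3, 37.5, -0.4, 0.0006, -0.0008, -0.0]
[-13.3, 37.5, -0.4, 0.0006, -0.0008, -0.0]
[-13.3, 37.5, -0.4, 0.0006, -0.0008, -0.0]
[-13.3, 37.5, -0.4, 0.0006, -0.0008, -0.0]
[-13.3, 37.5, -0.5, 0.0006, -0.0008, -0.0]
[-13.3, 37.5, -0.5, 0.0006, -0.0008, -0.0]
```

View pics/w2.png

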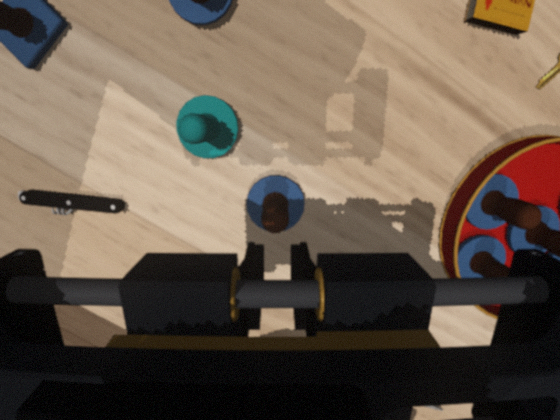

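The fingers close slowly, so I lifted before they gripped. The stamp is still standing at (275,203). I'll reopen halfway and repeat with a longer close.

Emit:
{"op": "play_rows", "data": {
  "moves": [
    [[0, 0, 0, 0, 0, 0], [0, 0, 0, 0, 0, 0], [0, 0, 0, 0, 0, 0], [0, 0, 0, 0, 0, 0], [0, 0, 0, 0, 0, 0]]
  ],
  "fingers": 0.2
}}

```text
time_s: 4.95
position: [0.4458, 0.0665, 0.1468]
tcp_rot: [[0.85, 0.527, -0.002], [0.527, -0.85, 0.0], [-0.001, -0.001, -1.0]]
force: [-0.2, -0.9, -0.8]
opening: 0.493
grasp_force: 0.0
```

```bash
python3 -c "
from h import *
p=bot.capture('wrist');print(disc(p,(.446,.067)))
s=bot.read_state();print(s['opening'])
plan((.446,.067,.046),-58.2,5)"
```

```text
(array([0.44566223, 0.06742538, 0.02644385]), 1353)
0.5351701436136131
5 rows; t 5.0 pos [0.4459 0.0665 0.1469]
[0.1, -0.0, 20.2, -0.0002, 0.0002, -0.0]
[0.1, -0.1, 20.2, -0.0002, 0.0002, -0.0]
[0.1, -0.1, 20.2, -0.0002, 0.0002, -0.0]
[0.1, -0.1, 20.2, -0.0002, 0.0002, -0.0]
[0.1, -0.1, 20.2, -0.0002, 0.0002, -0.0]
```

Emit:
{"op": "play_rows", "data": {
  "moves": [
    [[0, 0, 20, 0, 0, 0], [0, 0, 25, 0, 0, 0], [0, 0, 25, 0, 0, 0], [0, 0, 20, 0, 0, 0], [0, 0, 10, 0, 0, 0]]
  ]
}}

```text
time_s: 5.5
position: [0.4454, 0.0666, 0.0459]
tcp_rot: [[0.85, 0.527, -0.003], [0.527, -0.85, 0.0], [-0.002, -0.002, -1.0]]
force: [0.1, 0.8, -0.2]
opening: 0.6
grasp_force: 0.0
```

Emit:
{"op": "play_rows", "data": {
  "moves": [
    [[0, 0, 0, 0, 0, 0], [0, 0, 0, 0, 0, 0], [0, 0, 0, 0, 0, 0], [0, 0, 0, 0, 0, 0], [0, 0, 0, 0, 0, 0]]
  ],
  "fingers": -1
}}

```text
time_s: 6.0
position: [0.4465, 0.0665, 0.0482]
tcp_rot: [[0.85, 0.527, 0.001], [0.527, -0.85, -0.0], [0.001, 0.001, -1.0]]
force: [0.4, 1.0, 1.7]
opening: 0.248
grasp_force: 30.0
```

Emit:
{"op": "play_rows", "data": {
  "moves": [
    [[0, 0, 0, 0, 0, 0], [0, 0, 0, 0, 0, 0], [0, 0, 0, 0, 0, 0]]
  ]
}}

```text
time_s: 6.3
position: [0.4465, 0.0666, 0.0482]
tcp_rot: [[0.85, 0.527, 0.001], [0.527, -0.85, -0.0], [0.001, 0.001, -1.0]]
force: [-0.3, -0.1, 5.5]
opening: 0.248
grasp_force: 30.0
```

Emit:
{"op": "play_rows", "data": {
  "moves": [
    [[0, 0, -15, 0, 0, 0], [0, 0, -30, 0, 0, 0], [0, 0, -30, 0, 0, 0], [0, 0, -30, 0, 0, 0], [0, 0, -15, 0, 0, 0]]
  ]
}}

```text
time_s: 6.8
position: [0.447, 0.0665, 0.1697]
tcp_rot: [[0.85, 0.527, 0.003], [0.527, -0.85, -0.0], [0.003, 0.002, -1.0]]
force: [1.0, -0.3, -1.5]
opening: 0.251
grasp_force: 30.0
```

```bash
python3 -c "
from h import *
s=bot.read_state();print(s['opening'],s['grasp_force'],s['force'])
plan((.507,-.2056,.165),-58.2)"
```

```text
0.25058839611715766 29.98884066939354 [ 1.04975155 -0.3096459  -1.46766995]
7 rows; t 6.8 pos [0.447  0.0665 0.1697]
[-13.2, 37.6, 0.7, 0.0003, -0.0004, -0.0]
[-13.2, 37.6, 0.7, 0.0003, -0.0004, -0.0]
[-13.2, 37.6, 0.7, 0.0003, -0.0004, -0.0]
[-13.2, 37.6, 0.7, 0.0003, -0.0004, -0.0]
[-13.2, 37.6, 0.7, 0.0003, -0.0004, -0.0]
[-13.2, 37.6, 0.7, 0.0003, -0.0004, -0.0]
[-13.2, 37.6, 0.7, 0.0003, -0.0004, -0.0]
```

Gripped and lifted. Now over to the −x gap, then I'll measure again from there.

Emit:
{"op": "play_rows", "data": {
  "moves": [
    [[-10, 25, 1, 0, 0, 0], [-13, 38, 1, 0, 0, 0], [-13, 38, 1, 0, 0, 0], [-13, 38, 1, 0, 0, 0], [-13, 38, 1, 0, 0, 0]]
  ]
}}

```text
time_s: 7.3
position: [0.4865, -0.118, 0.1624]
tcp_rot: [[0.85, 0.527, -0.0], [0.527, -0.85, 0.0], [-0.0, -0.0, -1.0]]
force: [1.0, 0.1, -0.4]
opening: 0.249
grasp_force: 30.0
```

Emit:
{"op": "play_rows", "data": {
  "moves": [
    [[-13, 38, 0, 0, 0, 0], [-12, 32, 0, 0, 0, 0], [-5, 16, 0, 0, 0, 0], [0, 0, 0, 0, 0, 0], [0, 0, 0, 0, 0, 0]]
  ]
}}

```text
time_s: 7.8
position: [0.5055, -0.204, 0.1621]
tcp_rot: [[0.85, 0.527, -0.002], [0.527, -0.85, 0.002], [-0.001, -0.003, -1.0]]
force: [0.1, 0.3, -0.4]
opening: 0.253
grasp_force: 30.0
```

```bash
python3 - <<'E'
from h import *
np.set_printoptions(precision=4,suppress=True)
P={n:bot.capture(n) for n in('wrist','scene')}
c=np.array([.5605,-.1724]);q=np.radians(31.8)
for n,p in P.items():
  for ang in(None,60,120,240,300):
    x=c+(0 if ang is None else .063*np.array([np.cos(q+np.radians(ang)),np.sin(q+np.radians(ang))]))
    try:print(ang,n,x,disc(p,x,.015))
    except Exception as e:print(n,e)
s=bot.read_state();print(s['position'])
z=s['position'][2]-.0482+.012
for n,p in P.items():
    try:print('held',n,disc(p,s['position'],z),disc(p,s['position']+[.0,.01,0],z))
    except Exception as e:print(n,e)
I=np.hstack([P['wrist']['image'],P['scene']['image']])
cv2.imwrite('pics/w3.png',cv2.resize(I,(800,300),interpolation=cv2.INTER_AREA))
plan((.507,-.2056,.070),-58.2,5)
E
```

```text
None wrist [ 0.5605 -0.1724] (array([ 0.5609, -0.1737,  0.0267]), 2510)
60 wrist [ 0.5585 -0.1094] (array([ 0.5589, -0.1107,  0.027 ]), 2064)
120 wrist [ 0.505  -0.1426] (array([ 0.5055, -0.1437,  0.0269]), 1791)
240 wrist [ 0.5625 -0.2354] (array([ 0.5629, -0.2361,  0.0267]), 1848)
300 wrist [ 0.616  -0.2022] (array([ 0.6162, -0.2032,  0.0269]), 2059)
None scene [ 0.5605 -0.1724] (array([ 0.5623, -0.1739,  0.0261]), 425)
60 scene [ 0.5585 -0.1094] (array([ 0.5599, -0.1108,  0.0256]), 320)
120 scene [ 0.505  -0.1426] (array([ 0.5061, -0.1442,  0.0261]), 324)
240 scene [ 0.5625 -0.2354] (array([ 0.5645, -0.2366,  0.0262]), 444)
300 scene [ 0.616  -0.2022] (array([ 0.617 , -0.2024,  0.0252]), 404)
[ 0.5055 -0.2033  0.1622]
held wrist (array([ 0.5058, -0.2038,  0.0264]), 1696) (array([ 0.5058, -0.2038,  0.0264]), 2122)
held scene (array([ 0.511 , -0.2019,  0.0213]), 123) (array([ 0.511 , -0.2019,  0.0213]), 145)
5 rows; t 7.9 pos [ 0.5055 -0.2033  0.1622]
[0.0, 0.6, 18.4, -0.0005, 0.0002, 0.0003]
[0.0, 0.6, 18.4, -0.0005, 0.0002, 0.0003]
[0.0, 0.6, 18.4, -0.0005, 0.0002, 0.0003]
[0.0, 0.6, 18.4, -0.0005, 0.0002, 0.0003]
[0.0, 0.6, 18.4, -0.0005, 0.0002, 0.0003]
```

View pics/w3.png

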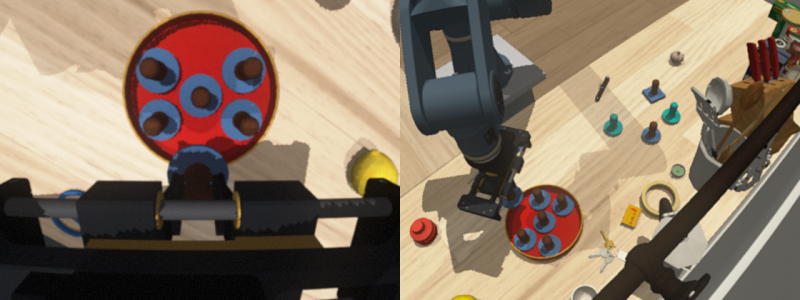

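The held stamp hangs at wrist view (200,165 in the half-size picture) in front of the lower gap, and the disc sits directly under the TCP. The refined gap centre is about (0.5075, −0.2067), so I shift 4 mm along tool y while descending.

Emit:
{"op": "play_rows", "data": {
  "moves": [
    [[0, 2, 15, 0, 0, 0], [0, 2, 25, 0, 0, 0], [0, 0, 25, 0, 0, 0], [0, 0, 15, 0, 0, 0], [0, 0, 6, 0, 0, 0]]
  ]
}}

```text
time_s: 8.4
position: [0.5073, -0.2064, 0.0751]
tcp_rot: [[0.849, 0.528, -0.003], [0.528, -0.849, 0.003], [-0.002, -0.004, -1.0]]
force: [0.4, -0.2, -1.7]
opening: 0.251
grasp_force: 30.0
```

Emit:
{"op": "play_rows", "data": {
  "moves": [
    [[0, 0, 0, 0, 0, 0], [0, 0, 0, 0, 0, 0]]
  ]
}}

```text
time_s: 8.6
position: [0.5091, -0.2084, 0.0772]
tcp_rot: [[0.85, 0.528, 0.001], [0.528, -0.85, -0.0], [0.0, 0.001, -1.0]]
force: [0.1, 1.1, -0.4]
opening: 0.248
grasp_force: 30.0
```

```bash
python3 - <<'E'
from h import *
np.set_printoptions(precision=4,suppress=True)
p=bot.capture('wrist');s=bot.read_state();print(s['position'])
print('held',disc(p,s['position'],s['position'][2]-.0482+.012))
c=np.array([.561,-.1735]);q=np.radians(31.8)
for ang in(None,60,120,240,300):
    x=c+(0 if ang is None else .063*np.array([np.cos(q+np.radians(ang)),np.sin(q+np.radians(ang))]))
    try:print(ang,x,disc(p,x,.015))
    except Exception as e:print(e)
plan((.5075,-.2067,.0515),-58.2,3)
E
```

```text
[ 0.5092 -0.2087  0.0775]
held (array([ 0.5091, -0.2083,  0.0269]), 2799)
None [ 0.561  -0.1735] (array([ 0.5609, -0.1735,  0.027 ]), 4863)
60 [ 0.559  -0.1105] (array([ 0.5589, -0.1105,  0.0272]), 4011)
120 [ 0.5055 -0.1437] (array([ 0.5058, -0.1437,  0.0272]), 3464)
240 [ 0.563  -0.2365] (array([ 0.5631, -0.2358,  0.027 ]), 3599)
300 [ 0.6165 -0.2033] (array([ 0.6162, -0.203 ,  0.0272]), 3914)
3 rows; t 8.65 pos [ 0.5092 -0.2087  0.0775]
[-0.1, -0.9, 8.7, 0.0005, -0.0002, 0.0002]
[-0.1, -0.9, 8.7, 0.0005, -0.0002, 0.0002]
[-0.1, -0.9, 8.7, 0.0005, -0.0002, 0.0002]
```

Emit:
{"op": "play_rows", "data": {
  "moves": [
    [[0, -2, 5, 0, 0, 0], [0, 0, 7, 0, 0, 0], [0, 0, 7, 0, 0, 0], [0, 0, 5, 0, 0, 0], [0, 0, 0, 0, 0, 0]]
  ]
}}

```text
time_s: 9.15
position: [0.5073, -0.2071, 0.0517]
tcp_rot: [[0.85, 0.527, -0.001], [0.527, -0.85, 0.001], [-0.0, -0.001, -1.0]]
force: [0.1, 0.5, -0.6]
opening: 0.253
grasp_force: 30.0
```

Emit:
{"op": "play_rows", "data": {
  "moves": [
    [[0, 0, 2, 0, 0, 0], [0, 0, 0, 0, 0, 0], [0, 0, 0, 0, 0, 0]]
  ]
}}

```text
time_s: 9.45
position: [0.5075, -0.2072, 0.0512]
tcp_rot: [[0.85, 0.527, -0.0], [0.527, -0.85, -0.0], [-0.0, 0.0, -1.0]]
force: [-2.0, 2.1, 5.2]
opening: 0.249
grasp_force: 30.0
```

Bottom contact at z = 0.0512, exactly as predicted. Releasing and lifting.

Emit:
{"op": "play_rows", "data": {
  "moves": [
    [[0, 0, 0, 0, 0, 0], [0, 0, 0, 0, 0, 0], [0, 0, 0, 0, 0, 0], [0, 0, 0, 0, 0, 0], [0, 0, 0, 0, 0, 0]]
  ],
  "fingers": 0.1
}}

```text
time_s: 9.95
position: [0.5076, -0.2072, 0.0504]
tcp_rot: [[0.85, 0.527, -0.0], [0.527, -0.85, 0.0], [-0.0, -0.0, -1.0]]
force: [0.8, -0.6, 0.3]
opening: 0.534
grasp_force: 0.0
```

Emit:
{"op": "play_rows", "data": {
  "moves": [
    [[0, 0, -10, 0, 0, 0], [0, 0, -25, 0, 0, 0], [0, 0, -35, 0, 0, 0], [0, 0, -35, 0, 0, 0], [0, 0, -15, 0, 0, 0]]
  ]
}}

```text
time_s: 10.45
position: [0.5091, -0.2081, 0.1744]
tcp_rot: [[0.85, 0.527, 0.005], [0.527, -0.85, -0.003], [0.003, 0.006, -1.0]]
force: [0.8, -0.3, 0.2]
opening: 0.548
grasp_force: 0.0
```

```bash
python3 - <<'E'
from h import *
np.set_printoptions(precision=4,suppress=True)
p=bot.capture('wrist');print('placed',disc(p,(.5075,-.207),.015),bot.read_state()['opening'])
plan((.569,.217,.17),-58.2)
E
```

```text
placed (array([ 0.5072, -0.2076,  0.0265]), 1598) 0.5488691724439027
10 rows; t 10.5 pos [ 0.5098 -0.2085  0.1757]
[27.5, -33.0, 0.4, 0.0008, -0.0004, 0.0]
[27.5, -33.0, 0.4, 0.0008, -0.0004, 0.0]
[27.5, -33.0, 0.4, 0.0008, -0.0004, 0.0]
[27.5, -33.0, 0.5, 0.0008, -0.0004, 0.0]
[27.5, -33.0, 0.5, 0.0008, -0.0004, 0.0]
[27.5, -33.0, 0.5, 0.0008, -0.0004, 0.0]
[27.5, -33.0, 0.5, 0.0008, -0.0004, 0.0]
[27.5, -33.0, 0.5, 0.0008, -0.0004, 0.0]
[27.5, -33.0, 0.5, 0.0008, -0.0004, 0.0]
[27.5, -33.0, 0.6, 0.0008, -0.0004, 0.0]
```

Emit:
{"op": "play_rows", "data": {
  "moves": [
    [[20, -25, 0, 0, 0, 0], [28, -33, 0, 0, 0, 0], [28, -33, 0, 0, 0, 0], [28, -33, 0, 0, 0, 0], [28, -33, 0, 0, 0, 0]]
  ]
}}

```text
time_s: 11.0
position: [0.5367, -0.0025, 0.1703]
tcp_rot: [[0.85, 0.526, -0.001], [0.526, -0.85, 0.0], [-0.0, -0.0, -1.0]]
force: [-0.0, -0.9, -0.6]
opening: 0.554
grasp_force: 0.0
```

Emit:
{"op": "play_rows", "data": {
  "moves": [
    [[28, -33, 0, 0, 0, 0], [28, -33, 0, 0, 0, 0], [28, -33, 0, 0, 0, 0], [28, -33, 0, 0, 0, 0], [20, -25, 0, 0, 0, 0]]
  ]
}}

```text
time_s: 11.5
position: [0.5663, 0.2014, 0.1703]
tcp_rot: [[0.849, 0.528, -0.0], [0.528, -0.849, 0.0], [0.0, -0.0, -1.0]]
force: [0.9, -1.1, -0.1]
opening: 0.551
grasp_force: 0.0
```

Emit:
{"op": "play_rows", "data": {
  "moves": [
    [[10, -13, 0, 0, 0, 0], [0, 0, 0, 0, 0, 0], [0, 0, 0, 0, 0, 0]]
  ]
}}

```text
time_s: 11.8
position: [0.5677, 0.2141, 0.1702]
tcp_rot: [[0.85, 0.527, -0.001], [0.527, -0.85, -0.001], [-0.002, 0.0, -1.0]]
force: [-0.4, -0.1, 0.0]
opening: 0.553
grasp_force: 0.0
```

```bash
python3 - <<'E'
from h import *
np.set_printoptions(precision=4,suppress=True)
p=bot.capture('wrist');x,_=disc(p,(.5695,.217),.012);print(x,_)
cv2.imwrite('pics/w4.png',p['image'])
plan((x[0],x[1],.047),-58.2,5)
E
```

```text
[0.5699 0.2172 0.0264] 1170
5 rows; t 11.85 pos [0.5679 0.2136 0.1703]
[0.8, -0.4, 24.7, 0.0, 0.0003, -0.0002]
[0.8, -0.4, 24.7, 0.0, 0.0003, -0.0002]
[0.8, -0.4, 24.7, 0.0, 0.0003, -0.0002]
[0.7, -0.4, 24.7, 0.0, 0.0003, -0.0002]
[0.7, -0.4, 24.7, 0.0, 0.0003, -0.0002]
```

View pics/w4.png

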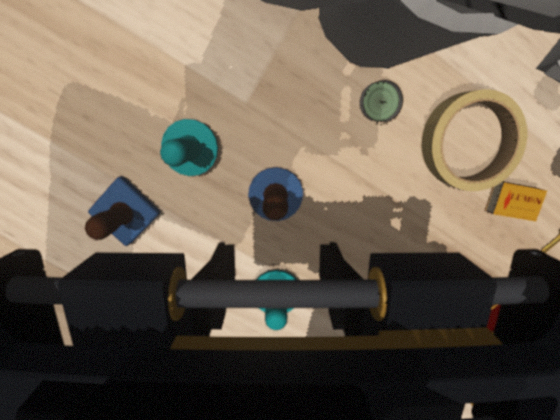

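The blue round stamp is at (276,194) between the open fingers' lines. Nothing is in the way; turquoise is at (190,147) and the square at (124,210). Descending and gripping.

Emit:
{"op": "play_rows", "data": {
  "moves": [
    [[1, -1, 20, 0, 0, 0], [1, -1, 30, 0, 0, 0], [1, 0, 35, 0, 0, 0], [0, 0, 25, 0, 0, 0], [0, 0, 14, 0, 0, 0]]
  ]
}}

```text
time_s: 12.35
position: [0.5685, 0.216, 0.0444]
tcp_rot: [[0.851, 0.525, -0.004], [0.525, -0.851, -0.001], [-0.004, -0.001, -1.0]]
force: [-0.5, 0.0, -0.3]
opening: 0.549
grasp_force: 0.0
```

Emit:
{"op": "play_rows", "data": {
  "moves": [
    [[0, 0, 0, 0, 0, 0], [0, 0, 0, 0, 0, 0], [0, 0, 0, 0, 0, 0], [0, 0, 0, 0, 0, 0], [0, 0, 0, 0, 0, 0]]
  ],
  "fingers": -1
}}

```text
time_s: 12.85
position: [0.5707, 0.2185, 0.0479]
tcp_rot: [[0.85, 0.527, 0.003], [0.527, -0.85, 0.0], [0.003, 0.001, -1.0]]
force: [0.6, -0.9, 3.9]
opening: 0.248
grasp_force: 30.0
```

Emit:
{"op": "play_rows", "data": {
  "moves": [
    [[0, 0, 0, 0, 0, 0], [0, 0, 0, 0, 0, 0], [0, 0, 0, 0, 0, 0]]
  ]
}}

```text
time_s: 13.15
position: [0.5708, 0.2185, 0.0479]
tcp_rot: [[0.85, 0.527, 0.003], [0.527, -0.85, 0.0], [0.002, 0.001, -1.0]]
force: [0.2, -0.0, 5.3]
opening: 0.25
grasp_force: 30.0
```

Emit:
{"op": "play_rows", "data": {
  "moves": [
    [[0, 0, -15, 0, 0, 0], [0, 0, -30, 0, 0, 0], [0, 0, -30, 0, 0, 0], [0, 0, -30, 0, 0, 0], [0, 0, -15, 0, 0, 0]]
  ]
}}

```text
time_s: 13.65
position: [0.5708, 0.2188, 0.1701]
tcp_rot: [[0.85, 0.527, 0.004], [0.527, -0.85, 0.001], [0.004, 0.001, -1.0]]
force: [0.3, -0.0, 0.1]
opening: 0.247
grasp_force: 30.0
```

Emit:
{"op": "play_rows", "data": {
  "moves": [
    [[-10, 20, 0, 0, 0, 0], [-17, 38, 0, 0, 0, 0], [-18, 38, 0, 0, 0, 0], [-18, 38, 0, 0, 0, 0], [-17, 38, 0, 0, 0, 0]]
  ]
}}

```text
time_s: 14.15
position: [0.5919, 0.0289, 0.1673]
tcp_rot: [[0.85, 0.527, -0.0], [0.527, -0.85, 0.0], [0.0, -0.0, -1.0]]
force: [-0.3, -0.5, -1.5]
opening: 0.248
grasp_force: 30.0
```

Emit:
{"op": "play_rows", "data": {
  "moves": [
    [[-18, 38, 0, 0, 0, 0], [-18, 38, 0, 0, 0, 0], [-18, 38, 0, 0, 0, 0], [-12, 28, 0, 0, 0, 0], [-6, 14, 0, 0, 0, 0]]
  ]
}}

```text
time_s: 14.65
position: [0.6136, -0.1433, 0.1672]
tcp_rot: [[0.851, 0.524, 0.001], [0.524, -0.851, -0.001], [0.0, 0.001, -1.0]]
force: [0.7, 0.6, -0.7]
opening: 0.25
grasp_force: 30.0
```

Emit:
{"op": "play_rows", "data": {
  "moves": [
    [[0, 0, 0, 0, 0, 0], [0, 0, 0, 0, 0, 0]]
  ]
}}

```text
time_s: 14.85
position: [0.6127, -0.1391, 0.1665]
tcp_rot: [[0.85, 0.527, -0.001], [0.527, -0.85, 0.001], [-0.0, -0.002, -1.0]]
force: [-0.1, -1.0, 0.7]
opening: 0.25
grasp_force: 30.0
```

```bash
python3 - <<'E'
from h import *
np.set_printoptions(precision=4,suppress=True)
p=bot.capture('wrist');s=bot.read_state();print(s['position'],s['opening'])
print('held',disc(p,s['position'],s['position'][2]-.0479+.012))
c=np.array([.561,-.1735]);q=np.radians(31.8)
for ang in(None,60,120,180,240,300):
    x=c+(0 if ang is None else .063*np.array([np.cos(q+np.radians(ang)),np.sin(q+np.radians(ang))]))
    try:print(ang,x,disc(p,x,.015))
    except Exception as e:print(e)
plan((.6145,-.1403,.078),-58.2,5)
E
```

```text
[ 0.6126 -0.1385  0.1665] 0.24963281393600958
held (array([ 0.6243, -0.1308,  0.0357]), 2964)
None [ 0.561  -0.1735] (array([ 0.563 , -0.1728,  0.0406]), 885)
60 [ 0.559  -0.1105] (array([ 0.5636, -0.1179,  0.0336]), 1654)
120 [ 0.5055 -0.1437] (array([ 0.5263, -0.1339,  0.0052]), 116)
180 [ 0.5075 -0.2067] (array([ 0.4882, -0.1959,  0.0118]), 373)
240 [ 0.563  -0.2365] (array([ 0.5887, -0.2093,  0.007 ]), 88)
300 [ 0.6165 -0.2033] (array([ 0.6127, -0.1955,  0.0331]), 1522)
5 rows; t 14.9 pos [ 0.6126 -0.1385  0.1665]
[0.1, 0.5, 17.7, -0.0004, 0.0001, 0.0002]
[0.1, 0.5, 17.7, -0.0004, 0.0001, 0.0002]
[0.1, 0.5, 17.7, -0.0004, 0.0001, 0.0002]
[0.1, 0.5, 17.7, -0.0004, 0.0001, 0.0002]
[0.1, 0.5, 17.7, -0.0004, 0.0001, 0.0002]
```

The blobs merge from this side, so those fits are unusable. I'll descend to just above the rim using the earlier centre, then look.

Emit:
{"op": "play_rows", "data": {
  "moves": [
    [[0, 1, 15, 0, 0, 0], [0, 1, 25, 0, 0, 0], [0, 0, 25, 0, 0, 0], [0, 0, 15, 0, 0, 0], [0, 0, 6, 0, 0, 0]]
  ]
}}

```text
time_s: 15.4
position: [0.6129, -0.1405, 0.0781]
tcp_rot: [[0.849, 0.528, -0.004], [0.528, -0.849, 0.002], [-0.003, -0.004, -1.0]]
force: [-0.2, 0.6, -0.0]
opening: 0.248
grasp_force: 30.0
```

Emit:
{"op": "play_rows", "data": {
  "moves": [
    [[0, 0, 0, 0, 0, 0], [0, 0, 0, 0, 0, 0]]
  ]
}}

```text
time_s: 15.6
position: [0.615, -0.1422, 0.0811]
tcp_rot: [[0.85, 0.527, 0.001], [0.527, -0.85, -0.001], [0.001, 0.001, -1.0]]
force: [-0.0, 0.2, 0.4]
opening: 0.253
grasp_force: 30.0
```

```bash
python3 - <<'E'
from h import *
np.set_printoptions(precision=4,suppress=True)
p=bot.capture('wrist');s=bot.read_state();print(s['position'])
h=s['position']-[0,0,.0479-.012]
print('held',disc(p,h,h[2]))
im=p['image'].copy();a=np.linspace(0,2*np.pi,60)
def circ(x,z,col):
    cv2.polylines(im,[proj(p,np.c_[x[0]+.028*np.cos(a),x[1]+.028*np.sin(a),0*a+z]).round().astype(np.int32)],True,col,1)
circ(h,h[2],(255,255,255))
for g in([.6145,-.1403],[.561,-.1735],[.559,-.1105],[.6165,-.2033]):circ(g,.015,(0,255,255))
cv2.imwrite('pics/w5.png',im)
plan((.6145,-.1403,.051),-58.2,4)
E
```

```text
[ 0.6152 -0.1423  0.0815]
held (array([ 0.6003, -0.1517,  0.0435]), 2956)
4 rows; t 15.65 pos [ 0.6152 -0.1423  0.0815]
[0.1, -0.5, 7.6, 0.0004, -0.0003, -0.0]
[0.1, -0.5, 7.6, 0.0004, -0.0003, -0.0]
[0.1, -0.5, 7.6, 0.0004, -0.0003, -0.0]
[0.1, -0.5, 7.6, 0.0004, -0.0003, -0.0]
```

View pics/w5.png

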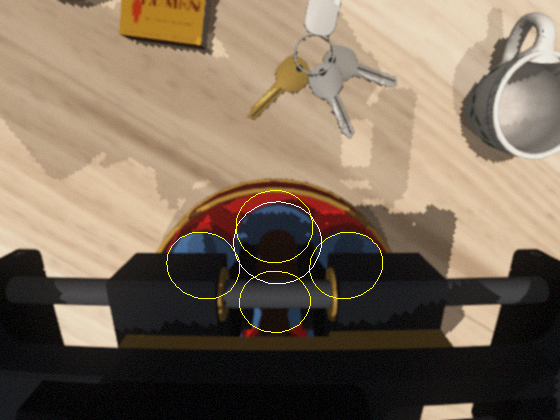

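The overlays agree: the held disc fills the white circle at (278,243), and the gap circle at (275,226) is free and centred between its neighbours. Lowering with a 2 mm correction.

Emit:
{"op": "play_rows", "data": {
  "moves": [
    [[0, -2, 6, 0, 0, 0], [0, 0, 8, 0, 0, 0], [0, 0, 8, 0, 0, 0], [0, 0, 6, 0, 0, 0], [0, 0, 0, 0, 0, 0]]
  ]
}}

```text
time_s: 16.15
position: [0.6129, -0.1405, 0.0515]
tcp_rot: [[0.85, 0.527, -0.001], [0.527, -0.85, 0.0], [-0.001, -0.001, -1.0]]
force: [0.1, -0.3, -1.1]
opening: 0.249
grasp_force: 30.0
```

Emit:
{"op": "play_rows", "data": {
  "moves": [
    [[0, 0, 2, 0, 0, 0], [0, 0, 0, 0, 0, 0], [0, 0, 0, 0, 0, 0]]
  ]
}}

```text
time_s: 16.45
position: [0.6134, -0.1406, 0.051]
tcp_rot: [[0.85, 0.527, 0.0], [0.527, -0.85, -0.0], [0.0, 0.0, -1.0]]
force: [-1.2, -0.2, 2.5]
opening: 0.249
grasp_force: 30.0
```

Emit:
{"op": "play_rows", "data": {
  "moves": [
    [[0, 0, 0, 0, 0, 0], [0, 0, 0, 0, 0, 0], [0, 0, 0, 0, 0, 0], [0, 0, 0, 0, 0, 0], [0, 0, 0, 0, 0, 0]]
  ],
  "fingers": 0.1
}}

```text
time_s: 16.95
position: [0.6133, -0.1405, 0.0504]
tcp_rot: [[0.85, 0.527, -0.0], [0.527, -0.85, 0.0], [-0.0, -0.0, -1.0]]
force: [1.5, -0.7, 0.0]
opening: 0.531
grasp_force: 0.0
```

Emit:
{"op": "play_rows", "data": {
  "moves": [
    [[0, 0, -10, 0, 0, 0], [0, 0, -25, 0, 0, 0], [0, 0, -35, 0, 0, 0], [0, 0, -35, 0, 0, 0], [0, 0, -35, 0, 0, 0]]
  ]
}}

```text
time_s: 17.45
position: [0.6132, -0.1405, 0.1926]
tcp_rot: [[0.85, 0.527, 0.0], [0.527, -0.85, -0.0], [0.0, 0.0, -1.0]]
force: [0.2, -0.5, -0.7]
opening: 0.555
grasp_force: 0.0
```

Emit:
{"op": "play_rows", "data": {
  "moves": [
    [[-45, 0, -10, 0, 0, 0], [-45, 0, 0, 0, 0, 0], [-45, 0, 0, 0, 0, 0], [-20, 0, 0, 0, 0, 0], [0, 0, 0, 0, 0, 0]]
  ]
}}

```text
time_s: 17.95
position: [0.4793, -0.2232, 0.2014]
tcp_rot: [[0.852, 0.524, -0.001], [0.524, -0.852, -0.0], [-0.001, -0.0, -1.0]]
force: [-0.6, -0.1, 1.7]
opening: 0.551
grasp_force: 0.0
```

Emit:
{"op": "play_rows", "data": {
  "moves": [
    [[0, 0, 0, 0, 0, 0], [0, 0, 0, 0, 0, 0]]
  ]
}}

```text
time_s: 18.15
position: [0.4827, -0.222, 0.201]
tcp_rot: [[0.85, 0.527, 0.001], [0.527, -0.85, -0.001], [0.001, 0.001, -1.0]]
force: [0.0, -0.6, -1.0]
opening: 0.554
grasp_force: 0.0
```

```bash
python3 - <<'E'
from h import *
np.set_printoptions(precision=4,suppress=True)
p=bot.capture('wrist');S=bot.capture('scene')
c=np.array([.561,-.1735]);q=np.radians(31.8)
for n,k in(('w',p),('s',S)):
  for ang in(None,0,60,120,180,240,300):
    x=c+(0 if ang is None else .063*np.array([np.cos(q+np.radians(ang)),np.sin(q+np.radians(ang))]))
    try:print(n,ang,x,disc(k,x,.015))
    except Exception as e:print(e)
print(bot.read_state()['grasp_force'],bot.read_state()['position'])
cv2.imwrite('pics/w6.png',cv2.resize(np.hstack([p['image'],S['image']]),(800,300),interpolation=cv2.INTER_AREA))
E
```

```text
w None [ 0.561  -0.1735] (array([ 0.5608, -0.1738,  0.0267]), 2473)
w 0 [ 0.6145 -0.1403] (array([ 0.6116, -0.1422,  0.027 ]), 1969)
w 60 [ 0.559  -0.1105] (array([ 0.5587, -0.1108,  0.027 ]), 1874)
w 120 [ 0.5055 -0.1437] (array([ 0.5052, -0.1439,  0.0269]), 1622)
w 180 [ 0.5075 -0.2067] (array([ 0.5066, -0.208 ,  0.0267]), 1651)
w 240 [ 0.563  -0.2365] (array([ 0.5629, -0.2365,  0.0266]), 1679)
w 300 [ 0.6165 -0.2033] (array([ 0.6162, -0.2033,  0.0269]), 1824)
s None [ 0.561  -0.1735] (array([ 0.5622, -0.1739,  0.0261]), 509)
s 0 [ 0.6145 -0.1403] (array([ 0.6124, -0.1425,  0.026 ]), 427)
s 60 [ 0.559  -0.1105] (array([ 0.5602, -0.1108,  0.0257]), 340)
s 120 [ 0.5055 -0.1437] (array([ 0.5067, -0.1442,  0.0256]), 321)
s 180 [ 0.5075 -0.2067] (array([ 0.5079, -0.2083,  0.0263]), 397)
s 240 [ 0.563  -0.2365] (array([ 0.5643, -0.2366,  0.0261]), 454)
s 300 [ 0.6165 -0.2033] (array([ 0.6175, -0.2023,  0.0253]), 432)
0.0 [ 0.4826 -0.2216  0.2006]
```

View pics/w6.png

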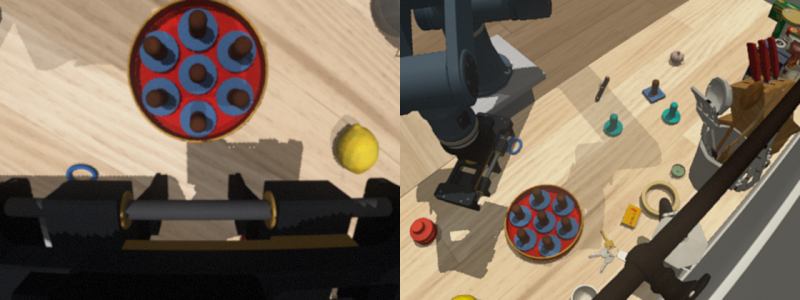

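All seven stamps lie flat in the tin. The two placed ones, at wrist (198,28) and (197,118), are within about 4 mm of their gap centres. The gripper is clear and the square stamp is untouched.

```bash
python3 -c "
from rig import bot
print(bot.hand_in())"
```

```text
the job is handed in; nothing more can be done
None
```

I put both loose round stamps in the tin's two gaps, flat and handles up, each within about 4 mm of its gap centre. The square stamp was left alone. I handed the job in at about 18 s of the 58 s allowed, and the hand-in call gave no verdict.

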